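# Shut the forge gas valve under its sliding cover

## Robot

A 7-joint arm with a two-finger parallel gripper is mounted at the origin on the work surface. World frame = base frame: x ahead of the robot, y to its left, z up, the work surface at z = 0. Lengths are in m, angles in rad, forces in N, time in s.
With the tool pointing down it reaches from about 0.425 to 0.875 m from the base axis. Payload 4.7 kg.
Tool frame: the origin (TCP) lies at the very end of the fingers, on their centre line; the grasp point (between the pads) lies 19 mm behind it; z points along the fingers, y is the line along which they close (so a half turn about z gives the same grasp; the last joint's range is limited). The gripper opens to 87 mm and grips with 3 to 60 N. Pads are 19 mm wide; open, the fingers measure 117 mm over their backs; the gripper's body (75 mm by 190 mm) begins 51 mm behind the grasp point.
Start: joints at [-1.15, 0.321, -0.07, 1.45, 0.023, 1.371, -0.057], TCP at [0.257, 0.597, 0.223] pointing down, gripper open.
Joint ranges: [-2.86, 2.86], [-0.3, 2.09], [-1.38, 1.24], [0.06, 2.45], [-1.56, 4.7], [0.09, 2.05], [-2.69, 2.69]. Speed limits (rad/s): [2.57, 2.57, 3.14, 3.14, 3.14, 3.14, 3.14].

## Interface

Orientations are given as a rotation vector (axis times angle).
In Python, from bench import ctrl gives the robot as it stands.
- The arm moves only by the shell command python3 -m jog 'ROWS' [FORCE]. ROWS is JSON, a list that holds one entry, the list of rows, each a list of 7 numbers: the shift along the tool's x, y, z in mm, then the turn, a rotation vector about the tool's x, y, z in degrees, then the finger opening in mm, from 0 to 87. A call has 1 to 10 rows; each row is the pose to reach, as a shift and turn from the pose commanded when the call began, along the tool's axes at that moment; what a row does not reach only later rows make up. A row lasts 1/10 s, in which the tool goes at most 50 mm and 8.59 degrees, less where a joint would pass 70% of its speed; a pose out of reach is approached as far as the arm can. A call with a gripper value outside its range is refused whole. The fingers move at their own pace and stop on an object; FORCE is the grip in N (left out, the last holds). Time passes only in rows, so rows that repeat a pose let the fingers close. It gives the time, the measured TCP pose, the force, the opening and the grip force at its end, in the units of the state.
- ctrl.get_state(): the state, without advancing time (a new reading comes with each control period).
- ctrl.get_image(name): name is "scene" or "top" or "wrist"; returns a dict with "image" (400x640x3 uint8, red, green, blue), "depth" (400x640 float32, m along the optical axis (not along the pixel's ray), 0 where there is no reading), "fov_y" (degrees; the focal length in pixels is half the picture's height over the tangent of half this angle, whatever the lens; pixels are square), "cx", "cy" (the principal point, pixels), "k1" (the pictures are not rectified: a ray, as slopes to the right and down, at radius r is drawn at 1 + k1 r^2 times it, then the intrinsics apply), "rvec" (rotation vector, rad) and "tvec" (3), from world to camera coordinates, as OpenCV has them. Camera axes: x right, y down, z forward; pixel columns grow to the right and rows downward; lengths in m; the calibration is good to about 2 mm. A picture is of the moment at which its call begins.
- ctrl.close_job(): hands the job in; it is judged then, once.
The state is a dict: "time": time; "joint_positions": joint angles; "qd": joint speeds; "joint_torque": joint torques, N m; "position": TCP position; "tool_rot": TCP orientation; "ft_force": force on the tool from outside, world axes, zero at the start; "torque": the same for the moment, N m; "grip_width": opening from 0.0 (shut) to 1.0 (fully open); "grip_force": force on a finger pad.
Only numpy, scipy, OpenCV 4.12 (cv2) and the standard library are available. Lean on these libraries where they do the work, as an engineer would, in place of code of your own. Each camera call takes 0.05 s, during which the arm holds its last target. There are 200 camera calls.

## Task

The forge is finished for the day: with the fingertips, push the sliding cover of the green gas box by its yellow lip fully back to its stop, then push the red valve handle underneath round until it is fully shut, across its pipe. Leave the cover open and the blue handle as it is, and do not pick up or shift any of the loose things around the box.

Things in the scene. Friction and masses are not known exactly. Their poses are not given: they have to be found in the camera images.
- gas_box: Green steel gas box fixed to the bench, 290 (x) x 300 (y) x 58 mm high; origin: centre of underside. Open-topped bay inside x -137..0, y -142..142, floor 6 mm above the bench, 8 mm walls; its +x half is a closed deck. Dark side rails (up to 74 mm) and a stop bar at the +x end (70 mm). Grey ledge, 58 mm high, on its +y side (y 150..210, x -125..145) carries a fitting and a jar.
- cover (a joint): How far the aluminium sliding cover (145 x 284 x 5 mm, top face 64 mm above the bench) has slid along the box's +x, in m: 0 covers the bay, 0.13 is fully open against its stop, over the deck. Starts at 0 to 0.015. It runs in rails, cannot be lifted, needs about 3 N (more when fast) and stays where it is left.
- cover_lip (a point): The cover's push lip: a yellow upright bar 12 (x) x 130 (y) mm, from 64 up to 92 mm above the bench. This point is the middle of its flat front face (the box's -x side, facing the robot), 78 mm above the bench, and moves with the cover. The cover's front edge lies 92 mm before (-x of) this face; two low ribs stand behind the lip.
- red_valve: The gas valve with the red handle, fixed in the bay under the cover. Origin on the handle's turning axis, 6 mm above the bench; axes parallel to the box's. In the box frame it stands at x -45 mm, y either -60 or +60 (the two valves swap places). Below the handle: brass body up to 30 mm above the bench, pipe along x up to 25 mm.
- red_handle (a joint): Turn of the red handle in rad: 0 is open, pointing along the box's -x (toward the robot, along its pipe); 1.571 is shut, against its stop, pointing along the box's +y (across the pipe). It closes clockwise seen from above. Starts at 0 to 0.4. Stiff (about 0.15 N m), stays where it is left.
- red_grip (a point): Middle of the red sleeve on the handle, 47 mm from the turning axis, 40 mm above the bench. The sleeve is 46 mm long (22 to 68 mm from the axis), 16 mm wide and 16 mm high (32 to 48 mm above the bench). It moves with the handle.
- blue_handle (a joint): Turn of the blue handle of the second, otherwise identical valve beside it, in rad, same meaning; starts at 0 to 0.4 and is to stay as found.
- blue_grip (a point): Middle of the blue sleeve on the second handle, 47 mm from its turning axis, 40 mm above the bench; same sizes as the red one.
- brass_fitting: Loose brass fitting, 28 mm across, 34 mm high, standing on the box's grey ledge; origin at the centre of its underside.
- flux_jar: Loose amber jar with black lid, 44 mm across, 60 mm high, standing on the grey ledge; origin at the centre of its underside.
- wrench: Loose wrench, 180 mm long, flat on the bench on the box's -y side; origin under its middle, x along its length.
- screwdriver: Loose screwdriver with an orange handle, 150 mm long, on the bench on the box's -y side, past the wrench; origin under its middle, x along its length.
- mug: Loose blue mug, 76 mm across, 85 mm high, on the bench on the box's -y side; origin at the centre of its underside.
- hammer: Loose hammer, 280 mm long, on the bench on the box's +y side past the ledge; origin under its middle, x along its length.

How it is judged:
On the way, in this order (a step that is already met when the one before it is completed fails the run):
1. the cover is pushed back to its stop while the red handle is still open (value of joint cover above 0.118 m and value of joint red_handle below 0.8 rad), for 0.2 s.
2. the red handle is pushed fully shut with the cover open (value of joint red_handle above 1.45 rad and value of joint cover above 0.115 m), for 0.2 s.
At the end, for the whole second after the job is handed in: The cover stands open, within 15 mm of its stop (over 0.115 of 0.13 m); the red handle is at rest at 1.45 rad or more of 1.571 (within 7 degrees of its shut stop); the blue handle's sleeve is within 12 mm of where it started; each loose thing is within 20 mm of where it started (all of step 2 and value of joint blue_handle below 0.6 rad and distance of blue_grip from where it was at the start of the episode below 0.012 m and value of joint red_handle below 1.7 rad and velocity of joint red_handle below 0.05 rad/s and distance of each of brass_fitting, flux_jar, wrench, screwdriver, mug, hammer from where it was at the start of the episode below 0.02 m); the robot touches nothing.
It fails at once if the blue handle is moved by more than 12 mm at its sleeve (distance of blue_grip from where it was at the start of the episode above 0.012 m).
It fails at once if any of the loose things is lifted, carried or shifted by more than 20 mm (distance of any of brass_fitting, flux_jar, wrench, screwdriver, mug, hammer from where it was at the start of the episode above 0.02 m).
It also fails if it takes over 51 s, if anything falls off the work surface, if the arm or the gripper's body presses on something with over 40 N, if the wrist force passes 120 N, or if a joint passes its speed limit or range.

## Working session

There is one attempt and no reset: what is moved stays moved. The work goes in short steps, Python scripts to look and compute and a shell command to move; the robot and the scene stay as the last step left them, time stands still between calls to the robot, and variables do not carry over. Pictures are saved under pics/ and viewed, at most 10 in all, crops included, and the job is handed in when it is done.

```bash
mkdir -p pics; cat > h.py <<'E'
import numpy as np, cv2
from bench import ctrl
from scipy.spatial.transform import Rotation as R
def pts(d):
    f=200/np.tan(np.radians(d["fov_y"])/2); K=np.array([[f,0,d["cx"]],[0,f,d["cy"]],[0,0,1]])
    v,u=np.mgrid[0:400,0:640]
    p=cv2.undistortPoints(np.stack([u,v],-1).reshape(-1,1,2).astype(float),K,np.array([d["k1"],0,0,0,0.])).reshape(400,640,2)
    c=np.dstack([p,np.ones((400,640))])*d["depth"][...,None]
    w=(c-np.array(d["tvec"]))@R.from_rotvec(d["rvec"]).as_matrix()
    w[d["depth"]==0]=np.nan
    return w
def save(d,n): cv2.imwrite(f"pics/{n}.png",d["image"][...,::-1])
E
python3 - <<'E'
from h import *
s=ctrl.get_state();print(s["time"],s["position"],R.from_rotvec(s["tool_rot"]).as_matrix().round(3))
for n in("scene","top"):
    d=ctrl.get_image(n);save(d,n+"0");w=pts(d);np.save(n+"0.npy",w)
    h=cv2.cvtColor(d["image"],cv2.COLOR_RGB2HSV)
    m=(abs(h[...,0].astype(int)-28)<5)&(h[...,1]>150)&(h[...,2]>100)
    q=w[m];q=q[np.isfinite(q[:,0])];print(n,m.sum(),np.median(q,0),np.percentile(q,[2,98],axis=0).round(3))
E
```

```text
0.0 [0.25701194 0.59644175 0.22145072] [[-0.918  0.396 -0.001]
 [ 0.396  0.918 -0.002]
 [-0.    -0.002 -1.   ]]
scene 9628 [ 0.92177495 -0.01532618  0.03733805] [[ 0.594 -0.181  0.002]
 [ 1.039  0.046  0.08 ]]
top 750 [ 0.93030495 -0.0612146   0.07861477] [[ 5.490e-01 -1.780e-01  1.000e-03]
 [ 1.037e+00  1.410e-01  9.400e-02]]
```

```bash
ls .
```

```text
h.py
pics
scene0.npy
top0.npy
```

View pics/top0.png

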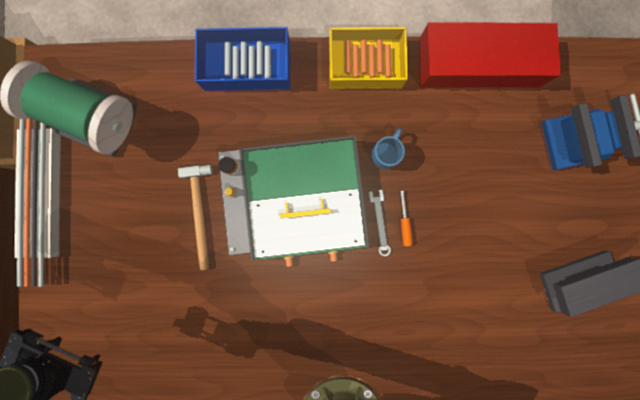

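View pics/scene0.png

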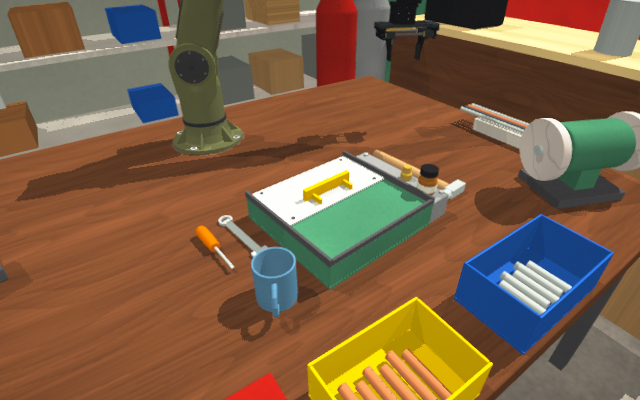

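The top view shows the box at px (220–368, 138–262), turned slightly. The yellow lip runs from (280,215) to (337,210), the ledge items are at (229,165) and (229,191), and the mug is at (388,150).

```bash
python3 - <<'E'
from h import *
w=np.load("top0.npy");im=cv2.imread("pics/top0.png")[...,::-1];h=cv2.cvtColor(np.ascontiguousarray(im),cv2.COLOR_RGB2HSV)
reg=np.zeros((400,640),bool);reg[190:225,270:345]=1
q=w[reg&(w[...,2]>0.083)];print(len(q));r=cv2.minAreaRect(q[:,:2].astype(np.float32)*1000);print("lip",r,cv2.boxPoints(r))
reg[:]=0;reg[130:268,235:375]=1
q=w[reg&(w[...,2]>0.045)&(w[...,2]<.085)];r=cv2.minAreaRect(q[:,:2].astype(np.float32)*1000);print("box",r,cv2.boxPoints(r))
m=reg&(h[...,1]<40)&(h[...,2]>190);q=w[m&(w[...,2]<.07)];r=cv2.minAreaRect(q[:,:2].astype(np.float32)*1000);print("cover",r,cv2.boxPoints(r),np.median(q[:,2]))
for n,(v0,v1,u0,u1) in dict(jar=(155,176,218,238),fit=(184,197,222,236)).items():
    q=w[v0:v1,u0:u1].reshape(-1,3);q=q[q[:,2]>.07];print(n,q.mean(0),q.max(0))
E
```

```text
242
lip ((564.9685668945312, 88.72252655029297), (125.9556884765625, 37.89052200317383), 89.20892333984375) [[545.1556    26.012249]
 [583.04254   25.489117]
 [584.78156  151.4328  ]
 [546.8946   151.95593 ]]
box ((596.4326782226562, 90.80475616455078), (291.23675537109375, 393.12615966796875), 5.793663501739502) [[ 431.71585  271.66412]
 [ 471.40042 -119.45388]
 [ 761.14954  -90.05461]
 [ 721.46497  301.0634 ]]
cover ((529.9972534179688, 85.64673614501953), (147.3935089111328, 283.77105712890625), 5.82852840423584) [[442.2728   219.31474 ]
 [471.09018  -62.989315]
 [617.7217   -48.02127 ]
 [588.9043   234.28279 ]] 0.06350995998718757
jar [0.67704728 0.27832179 0.1094332 ] [0.69943808 0.30272086 0.12229617]
fit [0.61346696 0.27924382 0.08389721] [0.62794    0.29394733 0.09652789]
```

```bash
python3 -m jog '[[[-36,-31,0,0,0,6,0],[-72,-62,0,0,0,12,0],[-108,-93,0,0,0,18,0],[-145,-124,0,0,0,24,0],[-181,-155,0,0,0,30,0],[-217,-186,0,0,0,36,0],[-253,-216,0,0,0,42,0],[-289,-247,0,0,0,48,0],[-325,-278,0,0,0,54,0],[-362,-309,0,0,0,61,0]]]' 10; python3 - <<'E'
from h import *
s=ctrl.get_state();m=R.from_rotvec(s["tool_rot"]).as_matrix();p=np.array(s["position"]);print(p,s["ft_force"],s["grip_width"],m.round(3),np.degrees(np.arctan2(m[1,1],m[0,1])))
print(m.T@(np.array([.5092,.0835,.110])-p)*1000)
E
```

```text
time: 1.1
position: [0.4676, 0.1681, 0.2224]
tool_rot: [-2.113, -2.324, -0.0]
ft_force: [0.0, 0.9, 0.1]
grip_width: 0.169
grip_force: 0.0
[0.46761485 0.16813087 0.22242243] [0.01239048 0.87365601 0.11337514] 0.16948594886946278 [[-0.095  0.995 -0.   ]
 [ 0.995  0.095  0.   ]
 [ 0.    -0.    -1.   ]] 5.450504676623712
[-88.23740072  33.36827981 112.38874446]
```

```bash
python3 -m jog '[[[-45,17,20,0,0,0,0],[-88,33,50,0,0,0,0],[-88,33,90,0,0,0,0],[-88,33,120,0,0,0,0],[-88,33,135,0,0,0,0],[-88,33,145,0,0,0,0],[-88,33,149,0,0,0,0],[-88,33,149,0,0,0,0]]]'
```

```text
time: 1.9
position: [0.5091, 0.0858, 0.0736]
tool_rot: [2.108, 2.329, -0.0]
ft_force: [-0.6, 0.1, -0.3]
grip_width: 0.006
grip_force: 0.0
```

```bash
python3 -m jog '[[[0,8,0,0,0,0,0],[0,15,0,0,0,0,0],[0,20,0,0,0,0,0],[0,24,0,0,0,0,0],[0,28,0,0,0,0,0],[0,32,0,0,0,0,0],[0,37,0,0,0,0,0],[0,42,0,0,0,0,0],[0,47,0,0,0,0,0],[0,52,0,0,0,0,0]]]'
```

```text
time: 2.9
position: [0.5606, 0.0909, 0.0734]
tool_rot: [-2.108, -2.329, 0.001]
ft_force: [-3.4, -0.7, 1.3]
grip_width: 0.004
grip_force: 1.8
```

```bash
python3 -m jog '[[[0,8,0,0,0,0,0],[0,17,0,0,0,0,0],[0,26,0,0,0,0,0],[0,35,0,0,0,0,0],[0,44,0,0,0,0,0],[0,53,0,0,0,0,0],[0,62,0,0,0,0,0],[0,71,0,0,0,0,0],[0,78,0,0,0,0,0],[0,84,0,0,0,0,0]]]'
```

```text
time: 3.9
position: [0.6449, 0.0995, 0.0734]
tool_rot: [-2.108, -2.329, -0.0]
ft_force: [-3.0, 0.7, -1.2]
grip_width: 0.002
grip_force: 1.8
```

```bash
python3 -m jog '[[[0,3,0,0,0,0,0],[0,6,0,0,0,0,0],[0,8,0,0,0,0,0],[0,10,0,0,0,0,0],[0,11,0,0,0,0,0]]]'
```

```text
time: 4.4
position: [0.6553, 0.1003, 0.0735]
tool_rot: [-2.108, -2.329, -0.0]
ft_force: [-3.2, 0.5, -2.2]
grip_width: 0.003
grip_force: 1.6
```

```bash
python3 -m jog '[[[0,2,0,0,0,0,0],[0,4,0,0,0,0,0],[0,5,0,0,0,0,0],[0,6,0,0,0,0,0],[0,6,0,0,0,0,0],[0,6,0,0,0,0,0]]]'
```

```text
time: 5.0
position: [0.6616, 0.1007, 0.0738]
tool_rot: [2.108, 2.328, 0.001]
ft_force: [-1.7, 0.3, -2.2]
grip_width: 0.008
grip_force: 1.2
```

```bash
python3 -m jog '[[[0,1,0,0,0,0,0],[0,2,0,0,0,0,0],[0,3,0,0,0,0,0],[0,4,0,0,0,0,0],[0,5,0,0,0,0,0],[0,5,0,0,0,0,0]]]'
```

```text
time: 5.6
position: [0.6645, 0.101, 0.0738]
tool_rot: [-2.107, -2.327, 0.005]
ft_force: [-8.7, -0.3, 3.6]
grip_width: 0.01
grip_force: 4.5
```

Force is up to 8.7 N and the tool has stalled, so the cover is at its stop. I'll back off, rise to clear the view, and look.

```bash
python3 -m jog '[[[0,-10,0,0,0,0,0],[0,-20,-20,0,0,0,0],[0,-20,-60,0,0,0,0],[0,-20,-100,0,0,0,0],[-45,-40,-140,0,0,0,0],[-90,-60,-180,0,0,0,0],[-130,-80,-200,0,0,0,0],[-175,-100,-200,0,0,0,0],[-220,-100,-200,0,0,0,0],[-220,-100,-200,0,0,0,0]]]'; python3 - <<'E'
from h import *
d=ctrl.get_image("top");save(d,"top1");w=pts(d);np.save("top1.npy",w)
cv2.imwrite("pics/top1c.png",cv2.resize(d["image"][130:270,210:410,::-1],None,fx=4,fy=4,interpolation=cv2.INTER_CUBIC))
E
```

```text
time: 6.6
position: [0.5879, -0.1361, 0.276]
tool_rot: [2.115, 2.313, 0.002]
ft_force: [-0.1, -0.2, -0.4]
grip_width: 0.004
grip_force: 0.0
```

View pics/top1c.png

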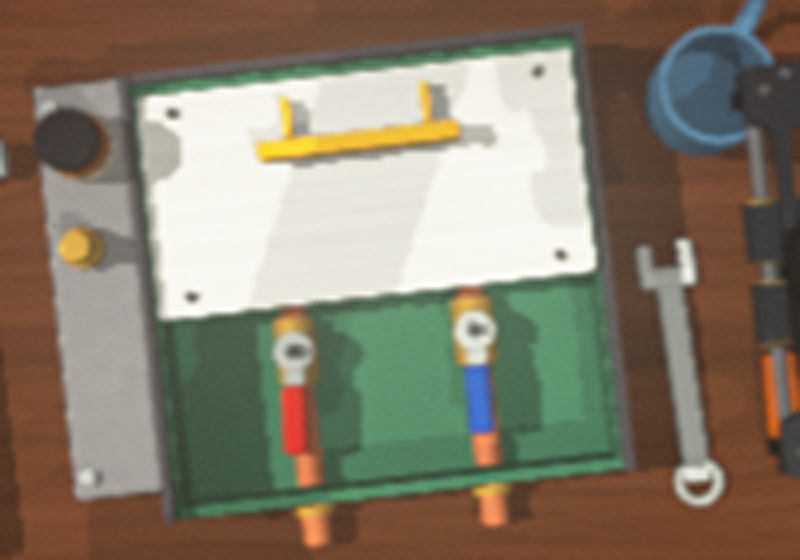

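The cover is now over the deck. The red valve is on the left (+y): hub at crop (293,350), sleeve (295,420). The blue hub is at (475,328), sleeve (480,398).

```bash
python3 - <<'E'
from h import *
w=np.load("top1.npy");im=np.ascontiguousarray(cv2.imread("pics/top1.png")[...,::-1]);h=cv2.cvtColor(im,cv2.COLOR_RGB2HSV).astype(int)
reg=np.zeros((400,640),bool);reg[200:262,250:365]=1
ex=np.array([.9949,.1011]);ey=np.array([-.1011,.9949])
B=np.array([.602,.0316])
def box(p): return np.round([(p@ex-B[0])*1000,(p@ey-B[1])*1000],1)
for n,m in dict(red=((h[...,0]<5)|(h[...,0]>175))&(h[...,1]>170),blue=(abs(h[...,0]-113)<9)&(h[...,1]>130)).items():
    q=w[reg&m];q=q[q[:,2]>.04];r=cv2.minAreaRect(q[:,:2].astype(np.float32)*1000);print(n,len(q),q.mean(0),box(q.mean(0)[:2]),r)
for n,(u,v) in dict(redhub=(293,350),bluehub=(475,328)).items():
    p=np.nanmedian(w[130+v//4-1:130+v//4+2,210+u//4-1:210+u//4+2].reshape(-1,3),0);print(n,p,box(p[:2]))
c=np.zeros_like(reg);c[140:212,240:365]=1
q=w[c&(h[...,1]<40)&(h[...,2]>170)&(w[...,2]<.07)];r=cv2.minAreaRect(q[:,:2].astype(np.float32)*1000);print("cover",r,box(np.array(r[0])/1000))
s=ctrl.get_state();m=R.from_rotvec(s["tool_rot"]).as_matrix();p=np.array(s["position"]);print(p)
for b in [(-97,5),(-97,20)]:
    t=B[0]*ex+B[1]*ey+b[0]/1000*ex+b[1]/1000*ey;print(b,t,m.T@(np.append(t,.038)-p)*1000)
print(m.T[:2,:2]@np.c_[ex,ey])
E
```

```text
red 85 [0.49963589 0.1477289  0.04720268] [-90.   64.9] ((500.34588623046875, 147.63095092773438), (39.524436950683594, 13.587461471557617), 0.12970879673957825)
blue 77 [0.51235414 0.02730158 0.04704465] [-89.5 -56.2] ((511.9607849121094, 27.34885025024414), (40.07575225830078, 12.284612655639648), 4.4159464836120605)
redhub [0.54620883 0.14772807 0.04802323] [-43.6  60.2]
bluehub [0.55775324 0.03022802 0.04762031] [-44.  -57.9]
cover ((639.5113525390625, 109.71332550048828), (174.9044647216797, 308.35943603515625), 5.2198076248168945) [45.3 12.9]
[ 0.58792733 -0.13645694  0.275581  ]
(-97, 5) [0.49872424 0.08746884] [232.0935519  -70.13397738 236.13235663]
(-97, 20) [0.49720774 0.10239234] [247.09257756 -70.31987751 236.05959169]
[[ 0.01241673  0.99993504]
 [ 0.9999349  -0.01239334]]
```

```bash
python3 -m jog '[[[45,-14,0,0,0,0,0],[90,-28,0,0,0,0,0],[135,-42,20,0,0,0,0],[180,-56,50,0,0,0,0],[225,-66,90,0,0,0,0],[247,-70,130,0,0,0,0],[247,-70,170,0,0,0,0],[247,-70,205,0,0,0,0],[247,-70,228,0,0,0,0],[247,-70,236,0,0,0,0]]]'
```

```text
time: 7.65
position: [0.4927, 0.1118, 0.0351]
tool_rot: [-2.106, -2.33, 0.004]
ft_force: [-0.4, -0.3, 0.1]
grip_width: 0.009
grip_force: 0.0
```

```bash
python3 -m jog '[[[6,0,0,0,0,0,0],[12,0,0,0,0,0,0],[17,0,0,0,0,0,0],[22,0,0,0,0,0,0],[26,0,0,0,0,0,0],[30,0,0,0,0,0,0],[34,0,0,0,0,0,0],[38,1,0,0,0,0,0]]]'
```

```text
time: 8.45
position: [0.4914, 0.1492, 0.0375]
tool_rot: [-2.109, -2.329, 0.001]
ft_force: [0.6, -4.4, 1.8]
grip_width: 0.003
grip_force: 1.7
```

```bash
python3 -m jog '[[[3,1,0,0,0,0,0],[7,2,0,0,0,0,0],[10,3,0,0,0,0,0],[14,6,0,0,0,0,0],[17,9,0,0,0,0,0],[20,12,0,0,0,0,0],[22,15,0,0,0,0,0],[24,18,0,0,0,0,0],[26,22,0,0,0,0,0],[26,22,0,0,0,0,0]]]'
```

```text
time: 9.45
position: [0.5109, 0.1787, 0.0374]
tool_rot: [-2.107, -2.329, -0.001]
ft_force: [-2.2, 0.3, -1.0]
grip_width: 0.001
grip_force: 1.0
```

```bash
python3 -m jog '[[[1,2,0,0,0,0,0],[2,5,0,0,0,0,0],[2,7,0,0,0,0,0],[3,9,0,0,0,0,0],[3,10,0,0,0,0,0],[3,10,0,0,0,0,0]]]'
```

```text
time: 10.05
position: [0.5208, 0.1816, 0.0377]
tool_rot: [2.108, 2.329, 0.001]
ft_force: [-4.4, 1.4, -0.2]
grip_width: 0.003
grip_force: 1.6
```

```bash
python3 -m jog '[[[0,2,0,0,0,0,0],[0,4,0,0,0,0,0],[0,5,0,0,0,0,0],[0,6,0,0,0,0,0],[0,6,0,0,0,0,0]]]'
```

```text
time: 10.55
position: [0.5251, 0.1822, 0.0376]
tool_rot: [-2.106, -2.327, 0.003]
ft_force: [-8.0, 2.2, 3.5]
grip_width: 0.007
grip_force: 4.0
```

```bash
python3 -m jog '[[[0,1,0,0,0,0,0],[0,2,0,0,0,0,0],[0,3,0,0,0,0,0],[0,3,0,0,0,0,0],[0,3,0,0,0,0,0]]]'
```

```text
time: 11.05
position: [0.5252, 0.1823, 0.0375]
tool_rot: [-2.104, -2.325, 0.01]
ft_force: [-16.3, 0.3, 10.6]
grip_width: 0.006
grip_force: 7.7
```

The tool has stalled at 16 N, so the handle is at its stop. I'll back off, rise and check.

```bash
python3 -m jog '[[[0,-8,0,0,0,0,0],[0,-18,0,0,0,0,0],[0,-20,-30,0,0,0,0],[0,-20,-70,0,0,0,0],[0,-20,-110,0,0,0,0],[-40,-20,-150,0,0,0,0],[-85,-10,-190,0,0,0,0],[-130,0,-220,0,0,0,0],[-175,0,-220,0,0,0,0],[-220,0,-220,0,0,0,0]]]'; python3 -m jog '[[[-45,0,0,0,0,0,0],[-90,0,0,0,0,0,0],[-90,0,0,0,0,0,0],[-90,0,0,0,0,0,0]]]'; python3 - <<'E'
from h import *
d=ctrl.get_image("top");save(d,"top2");w=pts(d)
cv2.imwrite("pics/top2c.png",cv2.resize(d["image"][130:270,210:410,::-1],None,fx=4,fy=4,interpolation=cv2.INTER_CUBIC))
h=cv2.cvtColor(d["image"],cv2.COLOR_RGB2HSV).astype(int);reg=np.zeros((400,640),bool);reg[200:262,250:365]=1
for n,m in dict(red=((h[...,0]<5)|(h[...,0]>175))&(h[...,1]>170),blue=(abs(h[...,0]-113)<9)&(h[...,1]>130)).items():
    q=w[reg&m];q=q[q[:,2]>.04];print(n,len(q),q.mean(0),cv2.minAreaRect(q[:,:2].astype(np.float32)*1000))
E
```

```text
time: 12.05
position: [0.5524, -0.0304, 0.2601]
tool_rot: [2.105, 2.325, 0.008]
ft_force: [1.4, -1.3, -0.9]
grip_width: 0.007
grip_force: 0.0
time: 12.45
position: [0.5593, -0.1198, 0.2576]
tool_rot: [2.112, 2.323, 0.001]
ft_force: [0.3, 0.6, 0.5]
grip_width: 0.003
grip_force: 0.0
red 83 [0.54071117 0.19394299 0.04709115] ((540.5827026367188, 194.0118408203125), (14.08716106414795, 40.044395446777344), 4.994894504547119)
blue 78 [0.51226097 0.02721515 0.04704195] ((512.0407104492188, 27.27765464782715), (39.882164001464844, 12.465996742248535), 4.922481536865234)
```

View pics/top2c.png

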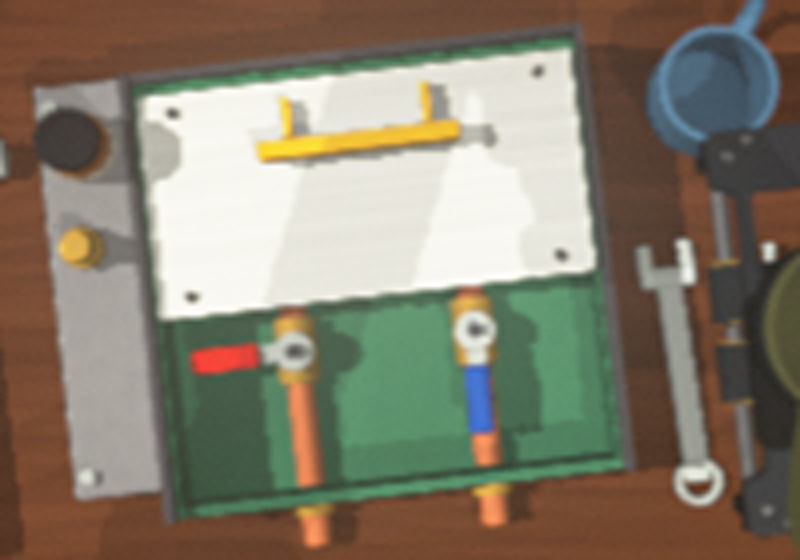

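The red sleeve, at crop (225,358), now lies across its pipe, parallel to the box's y axis to within about 1°. The blue handle hasn't moved, the cover is open, and the loose items in this view look as they were.

```bash
python3 -c "
from bench import ctrl
print(ctrl.close_job())"
```

```text
the job is handed in; nothing more can be done
None
```

I pushed the cover back to its stop and turned the red valve fully shut, leaving the blue handle and loose items in view unmoved in the last camera image; the job is handed in at about 12.5 s, with no verdict returned.

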